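# Register a die board against the fence and the red stop

## Task

Push the plywood die board along the cream cutting board until it lies flush against the dark steel fence at the back and, at the same time, with its end butted against the red stop at one end of that fence. Only push it with the fingers: do not pick it up or tip it, and leave all the other tools where they are.

Things in the scene. Friction and masses are not known exactly. Their poses are not given: they have to be found in the camera images.
- die: The die board: a rectangular plywood block, 90 mm along its x, 130 mm along its y, 25 mm thick, 0.3 to 0.65 kg, with a bent steel rule outline and orange rubber pads standing up to 3 mm proud of its top. It lies loose on the cream board, rule upwards. Origin at the centre of its underside, z up. It starts 60 to 110 mm short of flush with the fence, turned up to 0.35 rad either way.
- jig: The cream nylon cutting board, 300 mm along its x, 440 mm along its y, 12 mm thick, fixed to the bench, with a dark steel fence across it, 30 mm in from its far (+x) edge. Origin at the centre of its underside; x points square to the fence, away from the robot; y points along the fence, to the robot's left; turned up to 0.22 rad.
- fence_face (a point): Middle of the fence's straight face that looks towards the robot, at the level of the board's top. Axes as the jig's (x square into the fence, y along it). The fence is 440 mm long, 20 mm thick, 30 mm high above the board, rigid.
- red_stop: The red end stop: a fixed steel block 60 mm along x (square to the fence, from the fence face towards the robot), 20 mm along y (along the fence), 30 mm high. It stands on the board against the fence, 180 mm to one side of its middle; whether left or right changes. Origin at the centre of its underside, axes as the jig's.
- blue_stop: The blue end stop, the same size, at the other end of the fence, 180 mm from its middle. Not the one wanted. Axes as the jig's.
- weight: Brass pattern weight with a knob, 40 mm across, 48 mm high, standing on a near corner of the cream board. Origin at the centre of its underside.
- burnisher: Dark turned wooden burnisher, 36 mm across, 50 mm high, standing on the other near corner of the cream board. Origin at the centre of its underside.
- last: Green plastic shoe last lying sole down along its x, toe to +x, 265 mm long, 72 mm wide, 73 mm high, on the bench to the left.
- mallet: Mallet with a cream cylindrical head (60 mm across, 90 mm long) and a wooden handle along its x, 275 mm long in all, 60 mm high, lying on the bench to the right.
- jar: Jar with a yellow cap, 70 mm across, 90 mm high, standing on the bench to the left.
- spool: Red thread spool, 52 mm across, 66 mm high, standing on the bench to the left.
- awl: Awl with a dark wooden handle, about 160 mm long, lying on the bench to the right.
Things that resemble listed ones, but are neither listed nor needed, are in the scene too. There is more than one size of the die; the job needs the smallest.

How it is judged:
By the outcome, as a careful person would: the job done as asked, in the order asked, and still so for the second after the job is handed in, with the robot touching nothing.
It also fails if it takes over 51 s, if anything falls off the work surface, if the arm or the gripper's body presses on something with over 40 N, if the wrist force passes 120 N, or if a joint passes its speed limit or range.

## Robot

A 6-joint arm with a two-finger parallel gripper is mounted at the origin on the work surface. World frame = base frame: x ahead of the robot, y to its left, z up, the work surface at z = 0. Lengths are in m, angles in rad, forces in N, time in s.
With the tool pointing down it reaches from about 0.375 to 0.925 m from the base axis. Payload 5.7 kg.
Tool frame: the origin (TCP) lies at the very end of the fingers, on their centre line; the grasp point (between the pads) lies ctrl.grasp_offset behind it (ctrl.grasp_offset is the distance from the TCP to the grasp point, in m); z points along the fingers, y is the line along which they close (so a half turn about z gives the same grasp; the last joint's range is limited). The gripper opens to 85 mm and grips with 20 to 120 N. Pads are 22 mm wide; open, the fingers measure 114 mm over their backs; the gripper's body (76 mm by 85 mm) begins 54 mm behind the grasp point. The pads swing forward as they close: fully open they stand 13 mm farther back than shut.
Start: joints at [-1.229, 0.359, 1.51, -0, 1.272, -0.115], TCP at [0.265, -0.538, 0.231] pointing down, gripper open.
Joint ranges: [-2.97, 2.97], [-1.01, 2.36], [0.21, 2.38], [-0.96, 4.11], [0.2, 2.71], [-2.98, 2.98]. Speed limits (rad/s): [2.39, 2.39, 3.14, 3.14, 3.14, 3.14].

## Interface

Orientations are given as a rotation vector (axis times angle).
In Python, from rig import ctrl, vision, workorder gives the robot as it stands.
- The arm moves only by the tool move_arm, never from a script. Its arguments are lists of equal length, an entry for each row: "xyz": the shift along the tool's x, y, z in m, a list of three; "yaw": the turn about the tool's z in degrees. A call has 1 to 5 rows; each row shifts and turns the commanded pose from where the row before left it, along the tool's axes as they then stand; what a row does not reach is not made up. A row lasts 1/8 s, in which the tool goes at most 62.5 mm and 10.7 degrees, less where a joint would pass 70% of its speed; a pose out of reach is approached as far as the arm can. A call with a gripper value outside its range is refused whole. "gripper" is the finger opening in m, from 0 to 0.0854, set as the call begins (left out, the last holds). The fingers move at their own pace and stop on an object; "newtons" is the grip in N (left out, the last holds). Time passes only in rows, so rows that do not move let the fingers close. It gives the time, the measured TCP pose, the force, the opening and the grip force at its end, in the units of the state.
- ctrl.get_obs(): the state, without advancing time (a new reading comes with each control period).
- vision.camera(name): name is "side" or "top" or "wrist"; returns a dict with "image" (420x560x3 uint8, blue, green, red), "z_map" (420x560 float32, m along the optical axis (not along the pixel's ray), 0 where there is no reading), "fx", "fy", "cx", "cy" (pixels), "R" (3x3) and "t" (3): a world point X has camera coordinates R X + t; the wrist camera has in their place "hand_eye" (4x4, takes a point from camera to tool coordinates, whose origin is the TCP and whose axes are the flange's). Camera axes: x right, y down, z forward; pixel columns grow to the right and rows downward; lengths in m; the calibration is good to about 2 mm. A picture is of the moment at which its call begins: read the wrist's pose just before it.
- workorder.job_done(): hands the job in; it is judged then, once.
The state is a dict: "time_s": time; "joints": joint angles; "joint_velocities": joint speeds; "effort": joint torques, N m; "ee_pos": TCP position; "tool_rot": TCP orientation; "wrist_force": force on the tool from outside, world axes, zero at the start; "torque": the same for the moment, N m; "opening": finger opening in m; "grasp_force": force on a finger pad.
Only numpy, scipy, OpenCV 4.12 (cv2) and the standard library are available. Lean on these libraries where they do the work, as an engineer would, in place of code of your own. Each camera call takes 0.05 s, during which the arm holds its last target. There are 200 camera calls.

## Working session

There is one attempt and no reset: what is moved stays moved. The work goes in short steps, Python scripts to look and compute and a tool call to move; the robot and the scene stay as the last step left them, time stands still between calls to the robot, and variables do not carry over. Pictures are saved under pics/ and viewed, at most 11 in all, crops included, and the job is handed in when it is done.

Besides the shell and the picture viewer there is one more tool, called after "Emit:" as a command line: name --pt "numbers of a row" for each row, then --argument value for the rest. move_arm: Moves the arm, as the interface text tells. Its arguments: {"type":"object","properties":{"xyz":{"type":"array"},"yaw":{"type":"array"},"gripper":{"type":"number"},"newtons":{"type":"number"}},"required":["xyz","yaw"]}

```bash
mkdir -p pics; cat > h.py <<'E'
import numpy as np, cv2, pickle
from rig import ctrl, vision, workorder
def grab(n):
    c=vision.camera(n); pickle.dump(c,open(n+'.pkl','wb')); return c
def load(n): return pickle.load(open(n+'.pkl','rb'))
def ray(c,px,z):
    px=np.atleast_2d(np.array(px,float)); d=np.c_[(px[:,0]-c['cx'])/c['fx'],(px[:,1]-c['cy'])/c['fy'],np.ones(len(px))]
    R=np.array(c['R']);o=-R.T@np.array(c['t']);D=d@R
    return o+D*((z-o[2])/D[:,2])[:,None]
def cloud(c):
    z=c['z_map'];v,u=np.indices(z.shape)
    P=np.stack([(u-c['cx'])/c['fx']*z,(v-c['cy'])/c['fy']*z,z],-1)
    return (P-np.array(c['t']))@np.array(c['R'])
E
python3 - <<'E'
from h import *
a=grab('top');b=grab('side')
cv2.imwrite('pics/top0.png',a['image']);cv2.imwrite('pics/side0.png',b['image'])
o=ctrl.get_obs();print(o['time_s'],o['ee_pos'],o['tool_rot'],ctrl.grasp_offset)
for c in(a,b):print(c['fx'],-np.array(c['R']).T@np.array(c['t']),c['R'])
E
```

```text
0.1 [ 0.26442495 -0.5378807   0.23052445] [-3.05833573e+00 -7.10913353e-01  2.99796296e-04] 0.0187
407.3042233056944 [0.34211677 0.02048137 1.20540966] [[-0.00633923 -0.99983354  0.01710875]
 [-0.99623402  0.00483505 -0.08657023]
 [ 0.08647309 -0.01759311 -0.99609883]]
473.95141307440457 [0.39979226 0.84726989 1.00756435] [[-0.99943245 -0.03260034 -0.00848468]
 [-0.01842416  0.73986072 -0.67250774]
 [ 0.02820146 -0.67196974 -0.74004145]]
```

View pics/top0.png

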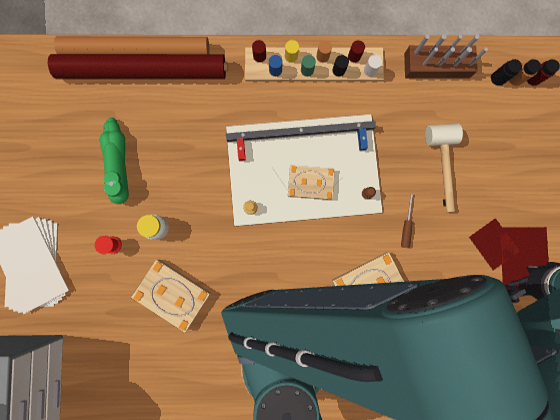

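View pics/side0.png

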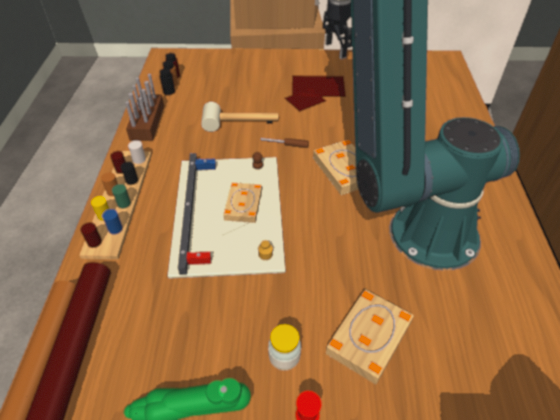

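The top view shows three dies. One is on the cream board at (313,183), and two larger ones are on the bench at (172,295) and (370,275). I choose the one on the board. The red stop is on the left at (240,148) and the blue one at (363,138). The weight is at (250,207) and the burnisher at (369,192). The side view agrees: die (243,202), red stop (199,258).

```bash
cat > m.py <<'E'
from h import *
def big(m,roi):
    k=np.zeros_like(m);x0,y0,x1,y1=roi;k[y0:y1,x0:x1]=m[y0:y1,x0:x1]
    cs,_=cv2.findContours(k,cv2.RETR_EXTERNAL,cv2.CHAIN_APPROX_NONE);return max(cs,key=cv2.contourArea)
def die(c,roi,zt=.037):
    h=cv2.cvtColor(c['image'],cv2.COLOR_BGR2HSV)
    m=cv2.inRange(h,(5,60,120),(28,255,255));m=cv2.morphologyEx(m,cv2.MORPH_CLOSE,np.ones((7,7)))
    m=cv2.morphologyEx(m,cv2.MORPH_OPEN,np.ones((5,5)))
    q=big(m,roi)[:,0];P=ray(c,q,zt)[:,:2]
    (x,y),s,a=cv2.minAreaRect((P*1000).astype(np.float32))
    if s[0]>s[1]: s=s[::-1];a-=90   # long side = y
    a=(a+90)%180-90
    return np.array([x,y]),s,a
def stop(c,roi,red,zt=.042):
    h=cv2.cvtColor(c['image'],cv2.COLOR_BGR2HSV)
    m=cv2.inRange(h,(0,150,90),(6,255,255))|cv2.inRange(h,(174,150,90),(180,255,255)) if red else cv2.inRange(h,(100,120,60),(125,255,255))
    P=ray(c,big(m,roi)[:,0],zt)[:,:2]*1000
    return cv2.minAreaRect(P.astype(np.float32))
E
python3 - <<'E'
from m import *
rt={'top':((275,155,350,210),(230,130,252,165),(350,120,374,158)),'side':((215,175,270,230),(175,240,220,270),(185,150,220,178))}
for n in rt:
    c=load(n);r=rt[n];P=cloud(c)
    print(n,'die',die(c,r[0]));print(' red',stop(c,r[1],True));print(' blue',stop(c,r[2],False))
    for q in ([(313,176),(290,205),(300,129)] if n=='top' else [(232,203),(215,250),(188,215)]):print('  ',q,P[q[1],q[0]])
    h=cv2.cvtColor(c['image'],cv2.COLOR_BGR2HSV)
    x0,y0,x1,y1=(215,100,395,240) if n=='top' else (160,145,300,285)
    m=cv2.inRange(h,(15,5,170),(40,70,255));k=np.zeros_like(m);k[y0:y1,x0:x1]=m[y0:y1,x0:x1]
    q=np.vstack([a[:,0] for a in cv2.findContours(cv2.morphologyEx(k,cv2.MORPH_OPEN,np.ones((3,3))),0,1)[0]])
    print(' board',cv2.minAreaRect((ray(c,q,.012)[:,:2]*1000).astype(np.float32)))
    # fence from z map: points z .035-.05
    f=(abs(P[...,2]-.042)<.007)&(h[...,2]<110);f[:y0]=0;f[y1:]=0;f[:,:x0]=0;f[:,x1:]=0
    F=ray(c,np.argwhere(f)[:,::-1],.042)[:,:2]*1000
    print(' fence',len(F),cv2.minAreaRect(F.astype(np.float32)))
c=load('top');im=cv2.resize(c['image'][105:235,215:395],None,fx=4,fy=4,interpolation=2);cv2.imwrite('pics/crop.png',im)
E
```

```text
top die (array([533.60125732, -82.98477173]), (92.80643463134766, 130.2450714111328), -4.737052917480469)
 red ((629.5882568359375, 120.25074768066406), (63.124942779541016, 19.405303955078125), 5.2799882888793945)
 blue ((660.7830200195312, -234.36892700195312), (62.790794372558594, 23.39507484436035), 4.866543769836426)
   (313, 176) [ 0.55158865 -0.08940645  0.03709467]
   (290, 205) [ 0.4699588  -0.02281069  0.01075302]
   (300, 129) [ 0.68817984 -0.052345    0.04739198]
 board ((577.6083374023438, -63.52470397949219), (299.650146484375, 438.06341552734375), 4.847886562347412)
 fence 998 ((630.24365234375, -47.341522216796875), (429.0013122558594, 226.15342712402344), 82.1243667602539)
side die (array([531.70361328, -75.62367249]), (96.51671600341797, 154.8590850830078), -4.411590576171875)
 red ((628.2752685546875, 129.08421325683594), (62.047325134277344, 34.76304244995117), 1.4950772523880005)
 blue ((658.2555541992188, -224.10226440429688), (58.40916061401367, 36.27382278442383), 1.3350169658660889)
   (232, 203) [ 0.56114042 -0.06863584  0.03601695]
   (215, 250) [0.59407335 0.08095443 0.01181511]
   (188, 215) [ 0.67650919 -0.01384648  0.04300791]
 board ((574.9690551757812, -61.84452819824219), (297.4422302246094, 442.81610107421875), 4.855624198913574)
 fence 731 ((582.3389892578125, -59.15863037109375), (219.3392333984375, 439.7399597167969), 4.8786139488220215)
```

View pics/crop.png

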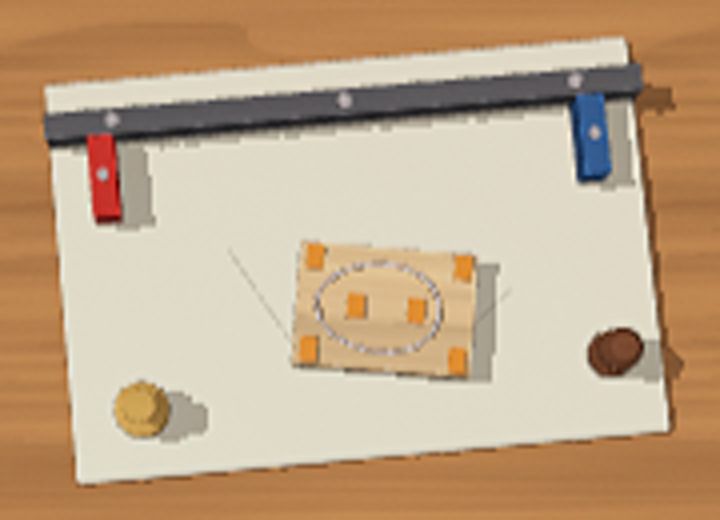

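The crop confirms it: the smallest die is on the board, 92.8 x 130 mm as measured, with its top at z = 0.037. The red stop is at crop (103,177). In jig axes, with yaw 4.86°, the die must move about +100 mm in x and +121 mm in y, and turn +9.5°. My plan is two spread fingers square to the fence, pushing +x, then the closed fingers pushing +y.

Emit:
move_arm --pt "0 0 0" --pt "0 0 0" --pt "0.023 -0.0433 0" --pt "0.023 -0.0433 0" --pt "0.023 -0.0433 0" --yaw '[10.6, 10.6, 0, 0, 0]' --gripper 0.07

```text
time_s: 0.72
ee_pos: [0.3223, -0.4015, 0.2309]
tool_rot: [-3.138, -0.135, 0.0]
wrist_force: [0.7, 0.1, 0.6]
opening: 0.0702
grasp_force: 0.0
```

Emit:
move_arm --pt "0.023 -0.0433 0" --pt "0.023 -0.0433 0" --pt "0.023 -0.0433 0" --pt "0.023 -0.0433 0.0" --pt "0.023 -0.0433 0.0" --yaw '[0, 0, 0, 0, 0]'

```text
time_s: 1.35
ee_pos: [0.4181, -0.1758, 0.2311]
tool_rot: [-3.138, -0.136, 0.0]
wrist_force: [0.8, -0.8, -0.6]
opening: 0.0698
grasp_force: 0.0
```

Emit:
move_arm --pt "0.023 -0.0433 0.03" --pt "0.023 -0.0433 0.03" --pt "0 0 0.05" --pt "0 0 0.03" --pt "0 0 0" --yaw '[0, 0, 0, 0, 0]'

```text
time_s: 1.98
ee_pos: [0.4541, -0.0862, 0.0894]
tool_rot: [-3.136, -0.137, 0.008]
wrist_force: [-0.3, 0.0, 0.8]
opening: 0.0701
grasp_force: 0.0
```

```bash
cat >> m.py <<'E'
J0=np.array([576.5,-62.7]);th=np.radians(4.86);Rj=np.array([[np.cos(th),-np.sin(th)],[np.sin(th),np.cos(th)]])
def jig(p): return (np.asarray(p)[:2]-J0)@Rj
def tcp():
    o=ctrl.get_obs();r=cv2.Rodrigues(np.array(o['tool_rot']))[0]
    print('t',round(o['time_s'],2),'tcp jig',jig(np.array(o['ee_pos'])*1000).round(1),'z',o['ee_pos'][2].round(4),'head-jig',round(np.degrees(np.arctan2(r[1,0],r[0,0]))-4.86,2),'tilt',r[2].round(3),'F',np.round(o['wrist_force'],1),'op',o['opening'])
E
python3 - <<'E'
from m import *
tcp();a=load('top')
print('weight',jig(ray(a,(250,207),.055)[0]*1000),'burn',jig(ray(a,(368,192),.055)[0]*1000))
c=grab('side');cv2.imwrite('pics/s1.png',cv2.resize(c['image'][110:300,150:400],None,fx=3,fy=3))
E
```

```text
t 1.98 tcp jig [-124.  -13.] z 0.0894 head-jig 0.14 tilt [-0.005 -0.002 -1.   ] F [-0.3  0.   0.8] op 0.07009689541195871
weight [-102.91585825  164.31376707] burn [ -90.05382906 -174.88530491]
```

View pics/s1.png

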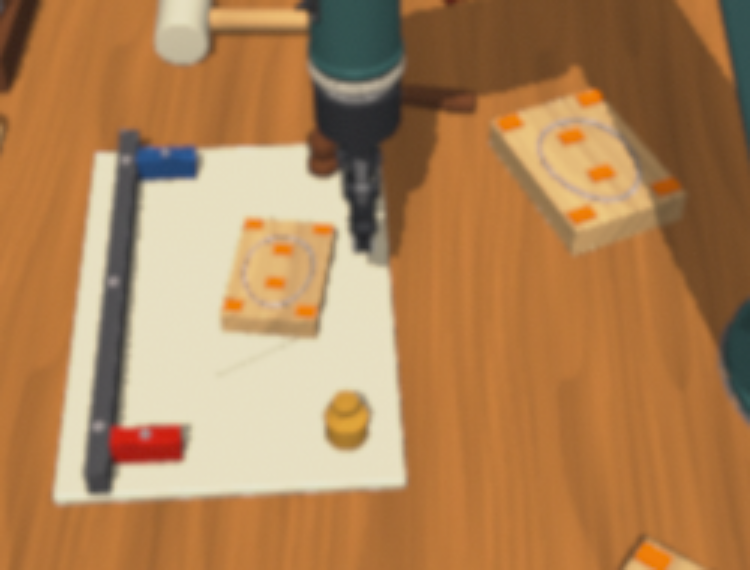

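The fingers, with their tip at crop (362,248), are on the near side of the die and clear of the burnisher. I'll lower them and check the tip height from the depth map.

Emit:
move_arm --pt "0 0 0.03" --pt "0 0 0.025" --pt "0 0 0.016" --pt "0 0 0" --pt "0 0 0" --yaw '[0, 0, 0, 0, 0]'

```text
time_s: 2.65
ee_pos: [0.4574, -0.0877, 0.0216]
tool_rot: [3.138, 0.136, 0.003]
wrist_force: [0.0, 0.5, -0.0]
opening: 0.0696
grasp_force: 0.0
```

```bash
python3 - <<'E'
from m import *
tcp();c=grab('side');P=cloud(c)*1000
Q=P.reshape(-1,3);v,u=np.indices(c['z_map'].shape)
j=(Q[:,:2]-J0)@Rj
m=(c['z_map'].ravel()>0)&(abs(j[:,0]+124)<20)&(abs(j[:,1]+13)<75)
h=cv2.cvtColor(c['image'],cv2.COLOR_BGR2HSV).reshape(-1,3)
d=m&(h[:,2]<110)&(Q[:,2]<90)
for a,b in((-90,-13),(-13,70)):
    s=d&(j[:,1]>a)&(j[:,1]<b);print(s.sum(),np.percentile(Q[s,2],[0,2,5,50]) if s.sum() else '',j[s].min(0),j[s].max(0))
E
```

```text
t 2.65 tcp jig [-120.8  -14.8] z 0.0216 head-jig 0.09 tilt [ 0.002  0.001 -1.   ] F [ 0.   0.5 -0. ] op 0.06959081552294286
5 [ 9.1459637   9.37973656  9.73039586 42.25995257] [-135.43536201  -85.97872436] [-111.05454302  -50.99997834]
64 [37.11962058 40.47678528 41.60737823 79.55141737] [-132.54689822   26.07432615] [-111.02226913   53.58805331]
```

Emit:
move_arm --pt "0 0 0.005" --pt "0 0 0.003" --pt "0 0 0" --yaw '[0, 0, 0]'

```text
time_s: 3.08
ee_pos: [0.456, -0.087, 0.0121]
tool_rot: [-3.138, -0.136, 0.001]
wrist_force: [0.5, 0.1, 0.0]
opening: 0.0701
grasp_force: 0.0
```

Emit:
move_arm --pt "0.01 0 0" --pt "0.01 0 0" --pt "0.01 0 0" --pt "0.008 0 0" --pt "0 0 0" --yaw '[0, 0, 0, 0, 0]'

```text
time_s: 3.7
ee_pos: [0.4955, -0.0839, 0.0124]
tool_rot: [3.138, 0.137, 0.003]
wrist_force: [0.1, -0.4, 0.2]
opening: 0.0698
grasp_force: 0.0
```

```bash
cat >> m.py <<'E'
def look(full=(240,110,370,215)):
    tcp();c=grab('top');d=die(c,full);print('die jig',jig(d[0]).round(1),'size',np.round(d[1],1),'yaw-jig',round(d[2]-4.86,2));return c
E
python3 - <<'E'
from m import *
c=look();cv2.imwrite('pics/t2.png',cv2.resize(c['image'][105:235,215:395],None,fx=4,fy=4,interpolation=2))
E
```

```text
t 3.7 tcp jig [-82.5 -14.2] z 0.0124 head-jig 0.14 tilt [ 0.002  0.    -1.   ] F [ 0.1 -0.4  0.2] op 0.06982937096881131
die jig [150.  -17.4] size [ 42.1 380.7] yaw-jig -4.88
```

View pics/t2.png

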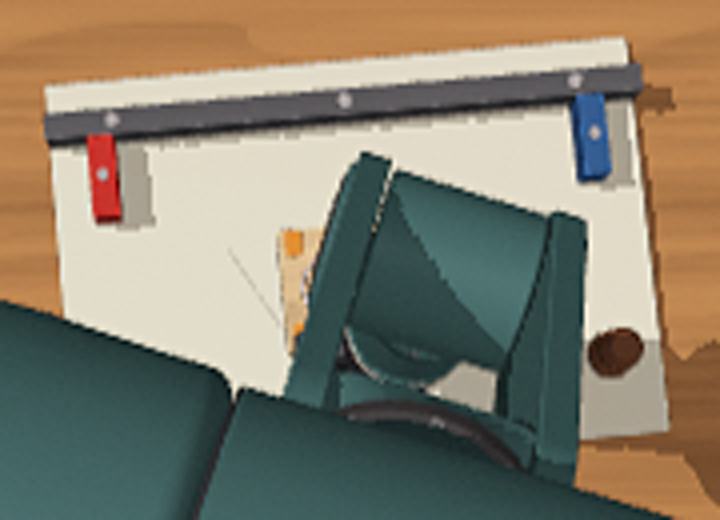

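The arm hides most of the die from the top camera. Its left edge, crop (278,230) to (290,355), is now parallel to the board's side, so the die is squaring up. I'll keep pushing.

Emit:
move_arm --pt "0.01 0 0" --pt "0.01 0 0" --pt "0.01 0 0" --pt "0.01 0 0" --pt "0.01 0 0" --yaw '[0, 0, 0, 0, 0]'

```text
time_s: 4.38
ee_pos: [0.5446, -0.0794, 0.0122]
tool_rot: [-3.138, -0.136, 0.0]
wrist_force: [-1.6, 0.0, -1.2]
opening: 0.07
grasp_force: 0.9
```

Emit:
move_arm --pt "0.01 0 0" --pt "0.008 0 0" --pt "0.004 0 0" --pt "0 0 0" --yaw '[0, 0, 0, 0]'

```text
time_s: 4.88
ee_pos: [0.5667, -0.0776, 0.0125]
tool_rot: [3.138, 0.136, 0.002]
wrist_force: [-0.3, 0.5, -1.2]
opening: 0.0699
grasp_force: 0.0
```

```bash
python3 - <<'E'
from m import *
tcp();c=grab('side');print([jig(die(c,(165,150,290,262))[0]),die(c,(165,150,290,262))]);cv2.imwrite('pics/s2.png',cv2.resize(c['image'][130:290,150:330],None,fx=4,fy=3.7))
E
```

```text
t 4.88 tcp jig [-11.1 -14.1] z 0.0125 head-jig 0.11 tilt [ 0.001  0.    -1.   ] F [-0.3  0.5 -1.2] op 0.06991869568643944
[array([105.59178443, -35.31522774]), (array([684.70410156, -88.94238281]), (139.05299377441406, 440.3732604980469), 10.800057411193848)]
```

View pics/s2.png

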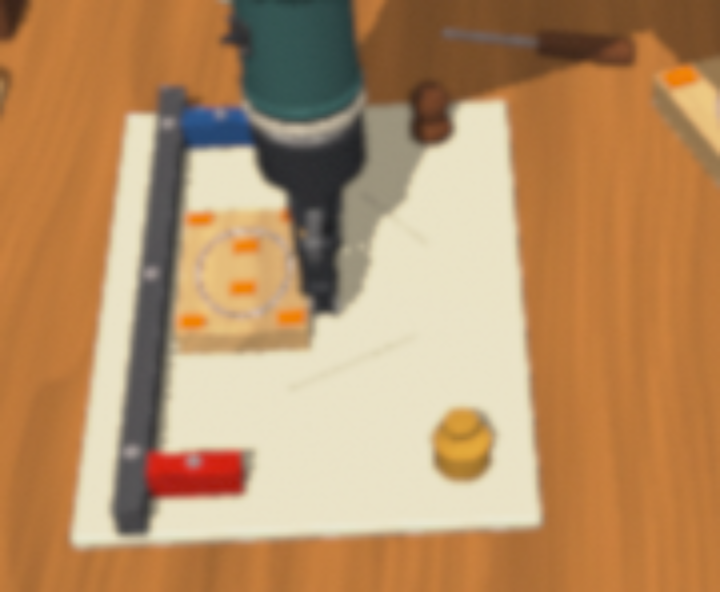

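The die is square and about 10 mm short of the fence, its far edge at crop x≈180 and the fence at ≈165. I'll creep in until I feel contact.

Emit:
move_arm --pt "0.004 0 0" --pt "0.003 0 0" --pt "0.002 0 0" --pt "0 0 0" --yaw '[0, 0, 0, 0]'

```text
time_s: 5.42
ee_pos: [0.575, -0.0768, 0.0123]
tool_rot: [-3.139, -0.136, -0.0]
wrist_force: [-3.7, 1.2, 1.0]
opening: 0.0705
grasp_force: 1.2
```

Emit:
move_arm --pt "0.002 0 0" --pt "0 0 0" --yaw '[0, 0]'

```text
time_s: 5.68
ee_pos: [0.5758, -0.0766, 0.0122]
tool_rot: [-3.138, -0.136, 0.003]
wrist_force: [-5.6, -0.9, 2.6]
opening: 0.0697
grasp_force: 2.6
```

Emit:
move_arm --pt "0.003 0 0" --pt "0 0 0" --pt "-0.02 0 0" --pt "-0.02 0 -0.02" --pt "-0.02 0 -0.05" --yaw '[0, 0, 0, 0, 0]'

```text
time_s: 6.3
ee_pos: [0.5191, -0.0814, 0.0814]
tool_rot: [-3.138, -0.136, 0.003]
wrist_force: [0.2, 0.4, 0.2]
opening: 0.07
grasp_force: 0.0
```

```bash
python3 - <<'E'
from m import *
tcp();c=grab('side');cv2.imwrite('pics/s3.png',cv2.resize(c['image'][130:290,150:330],None,fx=4,fy=3.7))
E
```

```text
t 6.3 tcp jig [-58.8 -13.8] z 0.0814 head-jig 0.1 tilt [-0.002 -0.001 -1.   ] F [0.2 0.4 0.2] op 0.0699501377755427
```

View pics/s3.png

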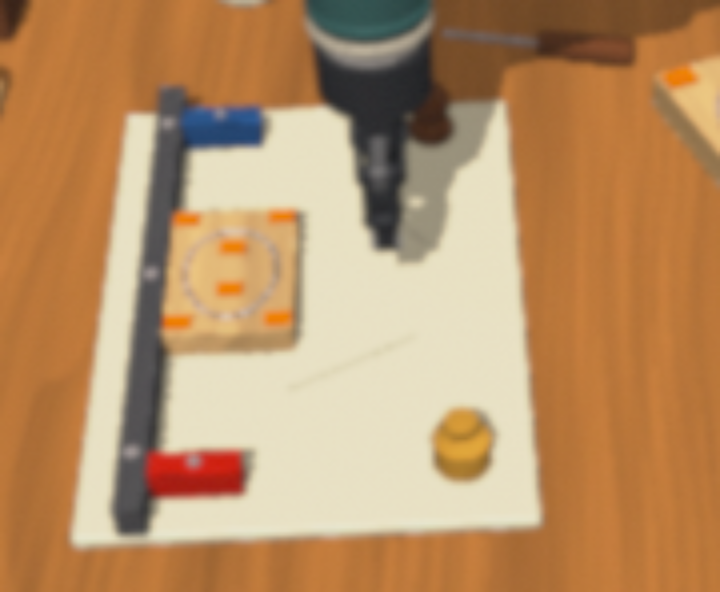

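The die sits against the fence. Next I'll close the fingers and go round to its right end, between the die and the blue stop.

Emit:
move_arm --pt "0 0.055 -0.01" --pt "0 0.056 0" --pt "0.056 0 0" --pt "0.056 0 0" --pt "0 0 0" --yaw '[0, 0, 0, 0, 0]' --gripper 0.0

```text
time_s: 6.98
ee_pos: [0.6472, -0.1833, 0.0929]
tool_rot: [3.136, 0.138, 0.011]
wrist_force: [-0.2, -0.8, -0.6]
opening: 0.0001
grasp_force: 0.0
```

```bash
python3 - <<'E'
from m import *
tcp();c=grab('side')
cv2.imwrite('pics/s4.png',cv2.resize(c['image'][130:290,150:330],None,fx=4,fy=3.7))
E
```

```text
t 6.97 tcp jig [  60.3 -126.2] z 0.0929 head-jig 0.17 tilt [ 0.007  0.003 -1.   ] F [-0.2 -0.8 -0.6] op 9.882482868134354e-05
```

View pics/s4.png

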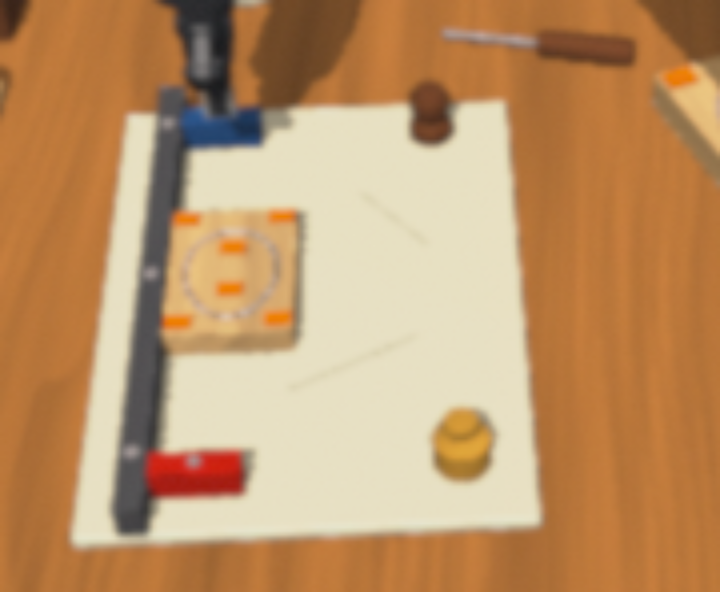

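The fingers are above the gap between the die's right end and the blue stop. I'll lower them there.

Emit:
move_arm --pt "0 0 0.03" --pt "0 0 0.028" --pt "0 0 0.015" --pt "0 0 0" --pt "0 0 0" --yaw '[0, 0, 0, 0, 0]'

```text
time_s: 7.65
ee_pos: [0.6418, -0.1828, 0.0203]
tool_rot: [3.138, 0.136, 0.002]
wrist_force: [-0.2, -0.1, -0.6]
opening: -0.0001
grasp_force: 0.0
```

```bash
python3 - <<'E'
from m import *
tcp()
E
```

```text
t 7.65 tcp jig [  54.9 -125.2] z 0.0203 head-jig 0.11 tilt [ 0.001  0.001 -1.   ] F [-0.2 -0.1 -0.6] op -0.00011335859686102865
```

Emit:
move_arm --pt "0 -0.01 0.002" --pt "0 -0.01 0" --pt "0 -0.008 0" --pt "0 -0.008 0" --pt "0 -0.01 0" --yaw '[0, 0, 0, 0, 0]'

```text
time_s: 8.28
ee_pos: [0.6374, -0.1367, 0.0175]
tool_rot: [3.138, 0.137, 0.001]
wrist_force: [-0.5, -3.4, 1.0]
opening: -0.0001
grasp_force: 1.6
```

Emit:
move_arm --pt "0 -0.01 0" --pt "0 -0.01 0" --pt "0 -0.01 0" --pt "0 -0.01 0" --pt "0 -0.01 0" --yaw '[0, 0, 0, 0, 0]'

```text
time_s: 8.9
ee_pos: [0.6331, -0.0862, 0.0174]
tool_rot: [3.139, 0.136, 0.001]
wrist_force: [0.3, -3.6, 1.6]
opening: 0.0
grasp_force: 1.7
```

Emit:
move_arm --pt "0 -0.01 0" --pt "0 -0.01 0" --pt "0 -0.01 0" --pt "0 -0.008 0" --pt "0 0 0" --yaw '[0, 0, 0, 0, 0]'

```text
time_s: 9.52
ee_pos: [0.6289, -0.0476, 0.017]
tool_rot: [-3.137, -0.137, 0.002]
wrist_force: [0.2, 0.6, 0.2]
opening: -0.0004
grasp_force: 0.0
```

```bash
python3 - <<'E'
from m import *
tcp();c=grab('side')
cv2.imwrite('pics/s5.png',cv2.resize(c['image'][130:290,150:330],None,fx=4,fy=3.7))
E
```

```text
t 9.53 tcp jig [53.5 10.6] z 0.017 head-jig 0.14 tilt [-0.001 -0.001 -1.   ] F [0.2 0.6 0.2] op -0.00035574950596174514
```

View pics/s5.png

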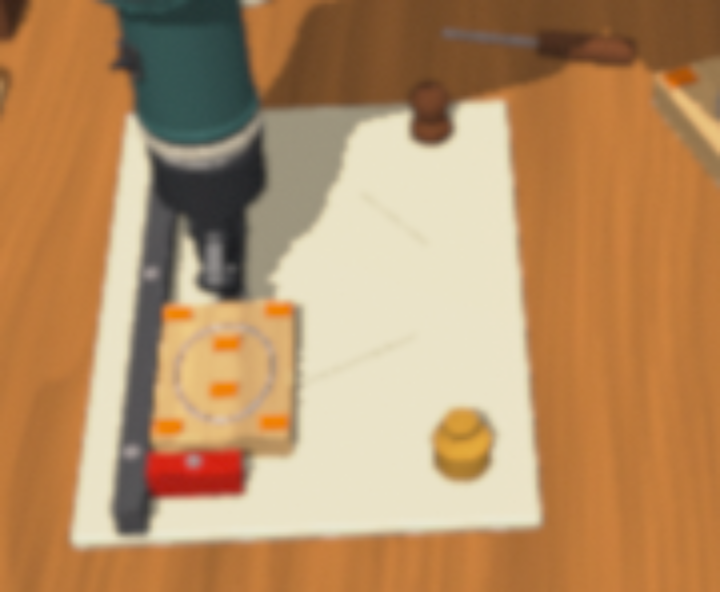

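The die is still close to the fence and a few mm short of the red stop, crop y≈450. I'll creep in to contact.

Emit:
move_arm --pt "0 -0.004 0" --pt "0 -0.004 0" --pt "0 -0.003 0" --pt "0 -0.002 0" --pt "0 0 0" --yaw '[0, 0, 0, 0, 0]'

```text
time_s: 10.2
ee_pos: [0.6283, -0.0357, 0.0173]
tool_rot: [-3.138, -0.136, 0.0]
wrist_force: [0.6, -0.8, 0.0]
opening: -0.0001
grasp_force: 0.1
```

Emit:
move_arm --pt "0 -0.002 0" --pt "0 -0.002 0" --pt "0 0 0" --yaw '[0, 0, 0]'

```text
time_s: 10.58
ee_pos: [0.6281, -0.0339, 0.0174]
tool_rot: [3.136, 0.138, -0.0]
wrist_force: [-1.3, -8.9, -0.9]
opening: -0.0002
grasp_force: 4.5
```

It is in contact with the red stop (8.9 N). I'll seat it a little, retract, and go round to the near side for a final two-finger press toward the fence.

Emit:
move_arm --pt "0 -0.002 0" --pt "0 0 0" --pt "0 0.02 0" --pt "0 0 -0.04" --pt "0 0 -0.045" --yaw '[0, 0, 0, 0, 0]'

```text
time_s: 11.2
ee_pos: [0.6291, -0.0502, 0.1025]
tool_rot: [-3.137, -0.135, 0.003]
wrist_force: [0.4, -0.0, -0.9]
opening: -0.0004
grasp_force: 0.0
```

Emit:
move_arm --pt "-0.04 0 0" --pt "-0.04 -0.05 0" --pt "0 -0.05 0" --pt "0 0 0" --pt "0 0 0" --yaw '[0, 0, 0, 0, 0]' --gripper 0.07

```text
time_s: 11.82
ee_pos: [0.5431, 0.0414, 0.1026]
tool_rot: [3.139, 0.137, 0.002]
wrist_force: [0.0, -0.8, -0.2]
opening: 0.0701
grasp_force: 0.0
```

```bash
python3 - <<'E'
from m import *
tcp();c=grab('side')
cv2.imwrite('pics/s6.png',cv2.resize(c['image'][190:290,150:270],None,fx=6,fy=6,interpolation=2))
E
```

```text
t 11.82 tcp jig [-24.4 106.5] z 0.1026 head-jig 0.15 tilt [ 0.001  0.    -1.   ] F [ 0.  -0.8 -0.2] op 0.07013901847439656
```

View pics/s6.png

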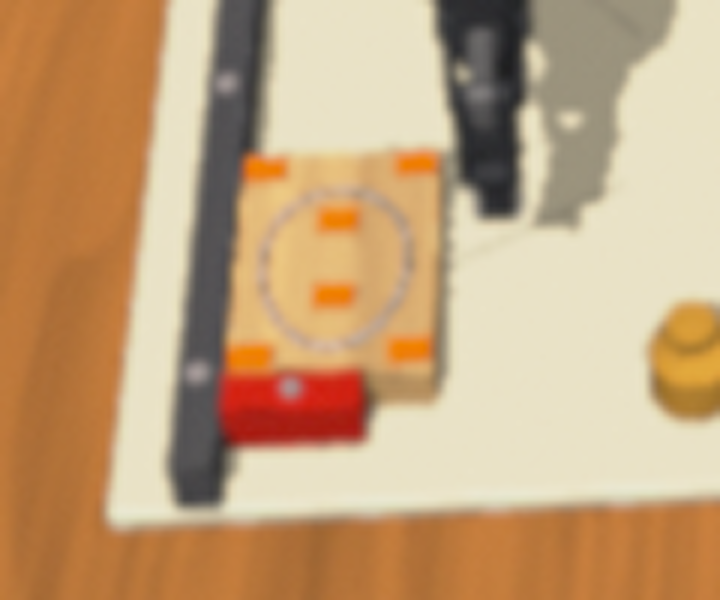

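The die sits in the corner against the red stop, crop (295,375), with the fingers clear on its near side. I'll lower them and give a light seating press toward the fence.

Emit:
move_arm --pt "0 0 0.035" --pt "0 0 0.035" --pt "0 0 0.019" --pt "0 0 0" --pt "0.01 0 0" --yaw '[0, 0, 0, 0, 0]'

```text
time_s: 12.5
ee_pos: [0.5526, 0.0418, 0.0137]
tool_rot: [-3.139, -0.135, 0.0]
wrist_force: [-0.6, -0.6, -0.5]
opening: 0.07
grasp_force: 0.0
```

Emit:
move_arm --pt "0.006 0 0" --pt "0.004 0 0" --pt "0.002 0 0" --pt "0 0 0" --yaw '[0, 0, 0, 0]'

```text
time_s: 13.0
ee_pos: [0.5644, 0.0436, 0.0135]
tool_rot: [-3.139, -0.137, -0.0]
wrist_force: [-0.1, 0.8, -0.8]
opening: 0.0701
grasp_force: 0.0
```

```bash
python3 - <<'E'
from m import *
tcp()
E
```

```text
t 13.0 tcp jig [ -3.1 106.9] z 0.0135 head-jig 0.12 tilt [ 0. -0. -1.] F [-0.1  0.8 -0.8] op 0.07010352233242143
```

Emit:
move_arm --pt "0.002 0 0" --pt "0.001 0 0" --pt "0.001 0 0" --pt "0 0 0" --yaw '[0, 0, 0, 0]'

```text
time_s: 13.5
ee_pos: [0.5656, 0.0438, 0.0129]
tool_rot: [-3.138, -0.136, 0.008]
wrist_force: [-5.2, -1.2, 3.7]
opening: 0.07
grasp_force: 3.1
```

Emit:
move_arm --pt "0.001 0 0" --pt "0.001 0 0" --pt "0 0 0" --yaw '[0, 0, 0]'

```text
time_s: 13.88
ee_pos: [0.5656, 0.0438, 0.0126]
tool_rot: [-3.138, -0.136, 0.013]
wrist_force: [-10.8, -2.8, 6.9]
opening: 0.0701
grasp_force: 5.0
```

It is firmly seated: the contact x is the same as in the first fence press. I'll finish with a y touch at the right end to be sure it is butted.

Emit:
move_arm --pt "-0.02 0 0" --pt "-0.01 0 -0.03" --pt "0 0.05 -0.055" --pt "0 0.055 0" --pt "0.04 0 0" --yaw '[0, 0, 0, 0, 0]' --gripper 0.07

```text
time_s: 14.5
ee_pos: [0.588, -0.0557, 0.0905]
tool_rot: [3.138, 0.129, 0.0]
wrist_force: [0.4, 0.7, 0.2]
opening: 0.0701
grasp_force: 0.0
```

Emit:
move_arm --pt "0.046 0 0" --pt "0 0 0.0" --pt "0 0 0.035" --pt "0 0 0.033" --pt "0 0 0.01" --yaw '[0, 0, 0, 0, 0]' --gripper 0.0

```text
time_s: 15.12
ee_pos: [0.6313, -0.0472, 0.0117]
tool_rot: [-3.137, -0.137, 0.009]
wrist_force: [-20.8, 4.2, 72.6]
opening: 0.0
grasp_force: 35.6
```

```bash
python3 - <<'E'
from m import *
tcp()
E
```

```text
t 15.12 tcp jig [55.9 10.8] z 0.0117 head-jig 0.13 tilt [-0.006 -0.002 -1.   ] F [-20.8   4.2  72.6] op 1.870523762452908e-05
```

I lowered it too far and the fingertips are pressing on the board. I'll lift at once.

Emit:
move_arm --pt "0 0 -0.012" --pt "0 0 0" --yaw '[0, 0]'

```text
time_s: 15.38
ee_pos: [0.6353, -0.0479, 0.025]
tool_rot: [3.138, 0.137, 0.004]
wrist_force: [0.3, 0.3, 0.2]
opening: -0.0
grasp_force: 0.0
```

Emit:
move_arm --pt "0 -0.005 0" --pt "0 -0.004 0" --pt "0 -0.002 0" --pt "0 -0.001 0" --pt "0 0 0" --yaw '[0, 0, 0, 0, 0]'

```text
time_s: 16.0
ee_pos: [0.6333, -0.0357, 0.0234]
tool_rot: [-3.138, -0.137, 0.0]
wrist_force: [-0.2, -0.2, 0.1]
opening: 0.0002
grasp_force: 0.0
```

```bash
python3 - <<'E'
from m import *
tcp()
E
```

```text
t 16.0 tcp jig [58.9 22.1] z 0.0234 head-jig 0.12 tilt [-0. -0. -1.] F [-0.2 -0.2  0.1] op 0.00016165320103139177
```

Emit:
move_arm --pt "0 -0.001 0.003" --pt "0 -0.001 0" --pt "0 -0.001 0" --pt "0 0 0" --yaw '[0, 0, 0, 0]'

```text
time_s: 16.5
ee_pos: [0.6329, -0.0335, 0.0203]
tool_rot: [3.138, 0.137, -0.001]
wrist_force: [-0.1, -4.2, -1.3]
opening: -0.0003
grasp_force: 2.2
```

Emit:
move_arm --pt "0 -0.001 0" --pt "0 -0.001 0" --pt "0 0 0" --yaw '[0, 0, 0]'

```text
time_s: 16.88
ee_pos: [0.633, -0.0333, 0.0205]
tool_rot: [3.135, 0.137, -0.0]
wrist_force: [-0.2, -12.1, -2.4]
opening: -0.0
grasp_force: 5.7
```

Emit:
move_arm --pt "0 0.02 0" --pt "0 0.005 -0.04" --pt "0 0 -0.06" --pt "0 0.03 -0.05" --pt "0 0.06 0" --yaw '[0, 0, 0, 0, 0]'

```text
time_s: 17.5
ee_pos: [0.6467, -0.1456, 0.1765]
tool_rot: [3.137, 0.141, 0.016]
wrist_force: [0.1, -0.3, -0.2]
opening: -0.0003
grasp_force: 0.0
```

Emit:
move_arm --pt "-0.01 0.06 0" --pt "-0.01 0.06 0" --pt "-0.01 0.06 0" --pt "-0.02 0.05 0" --pt "0 0 0" --yaw '[0, 0, 0, 0, 0]'

```text
time_s: 18.12
ee_pos: [0.6117, -0.3838, 0.1705]
tool_rot: [3.138, 0.128, 0.001]
wrist_force: [-0.2, 0.9, -0.9]
opening: 0.0001
grasp_force: 0.0
```

```bash
python3 - <<'E'
from m import *
tcp();c=grab('top');d=die(c,(238,128,315,190));print('die jig',jig(d[0]).round(1),np.round(d[1],1),'yaw-jig',round(d[2]-4.86,2))
cv2.imwrite('pics/t9.png',cv2.resize(c['image'][105:235,215:395],None,fx=4,fy=4,interpolation=2))
E
```

```text
t 18.12 tcp jig [   7.8 -323. ] z 0.1705 head-jig -0.18 tilt [ 0.001  0.001 -1.   ] F [-0.2  0.9 -0.9] op 8.775963672793802e-05
die jig [ 54.6 103.5] [ 96.1 130.2] yaw-jig -0.08
```

View pics/t9.png

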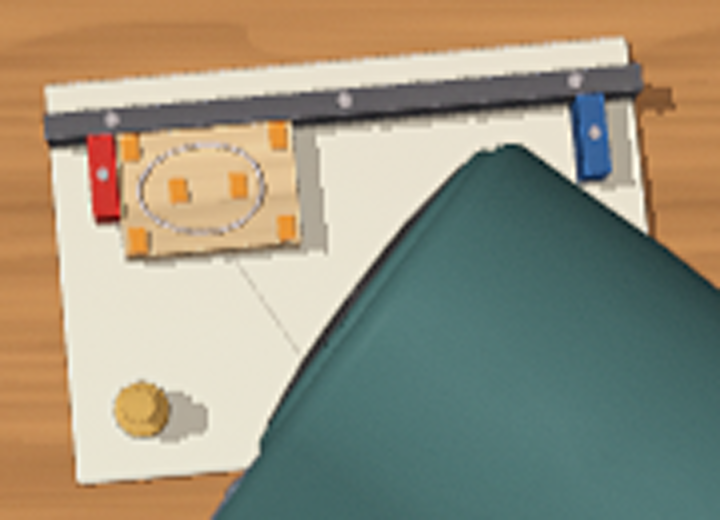

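The die lies flush with the fence and butted on the red stop: centre (54.6, 103.5) against the wanted (55, 105), yaw error -0.08°. The arm is clear.

```bash
python3 -c "
from rig import workorder;print(workorder.job_done())"
```

```text
the job is handed in; nothing more can be done
None
```

I pushed the small die board flush against the fence with its end butted on the red stop and handed the job in at about 18 s; one descent pressed the fingertips on the cutting board at about 73 N on the wrist, under the 120 N limit.

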